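# Put the painting tools and jars away in their trays

## Robot

A 7-joint arm with a two-finger parallel gripper is mounted at the origin on the work surface. World frame = base frame: x ahead of the robot, y to its left, z up, the work surface at z = 0. Lengths are in m, angles in rad, forces in N, time in s.
With the tool pointing down it reaches from about 0.4 to 0.875 m from the base axis. Payload 6.5 kg.
Tool frame: the origin (TCP) lies midway between the tips of the shut fingers; the grasp point (between the pads) lies 19 mm behind it; z points along the fingers, y is the line along which they close (so a half turn about z gives the same grasp; the last joint's range is limited). The gripper opens to 88 mm and grips with 3 to 60 N. Pads are 18 mm wide; open, the fingers measure 123 mm over their backs; the gripper's body (75 mm by 187 mm) begins 45 mm behind the grasp point.
Start: joints at [1.214, 0.536, -0.004, 1.538, 0.003, 1.067, -0.071], TCP at [0.186, -0.623, 0.204] pointing down, gripper open.
Joint ranges: [-2.7, 2.7], [-0.37, 2.16], [-1.27, 1.26], [0.24, 2.4], [-1.31, 4.45], [0.19, 1.91], [-2.76, 2.76]. Speed limits (rad/s): [2.39, 2.39, 3.14, 3.14, 3.14, 3.14, 3.14].

## Interface

Orientations are given as [roll, pitch, yaw] about the fixed x, y, z axes, in that order (R = Rz(yaw) Ry(pitch) Rx(roll)).
In Python, from rig import move_to, move_l, set_joints, command_gripper, pause, inverse_kinematics, sense, get_image, get_calibration, MotionError, hand_in gives the robot as it stands. Calls block until the motion is done:
- move_to(position, orientation): joint-space move of the TCP to a pose.
- move_l(position, rot=None, speed=0.15, force_limit=None): straight line of the TCP; rot=None keeps the orientation; speed is the mean speed in m/s. With force_limit (N) it stops when the force on the tool has changed by that much, and returns True; else False.
- set_joints(angles): joint-space move.
- command_gripper(opening): opening from 0.0 (shut) to 1.0 (fully open); the grip force is fixed at half the most; returns when the fingers have stopped.
- pause(seconds).
- inverse_kinematics(position, orientation): joint angles nearest the present ones, or None.
- sense(): the state.
- get_image(name): name is "scene" or "side" or "wrist"; returns (picture, depth): 400x640x3 uint8, red, green, blue; 400x640 float32, m along the optical axis (not along the pixel's ray), 0 where there is no reading.
- get_calibration(name): a dict with "fx", "fy", "cx", "cy" (pixels), "R" (3x3) and "t" (3): a world point X has camera coordinates R X + t; the wrist camera has in their place "hand_eye" (4x4, takes a point from camera to tool coordinates, whose origin is the TCP and whose axes are the flange's). Camera axes: x right, y down, z forward; pixel columns grow to the right and rows downward; lengths in m; the calibration is good to about 2 mm. A picture is of the moment at which its call begins: read the wrist's pose just before it. get_calibration takes no time and is no camera call.
A pose or a line that the arm cannot do raises MotionError and nothing moves.
- hand_in(): hands the job in; it is judged then, once.
The state is a dict: "time": time; "joint_pos": joint angles; "qvel": joint speeds; "tau": joint torques, N m; "eef_pos": TCP position; "eef_rot": TCP orientation; "wrist_force": force on the tool from outside, world axes, zero at the start; "wrist_torque": the same for the moment, N m; "opening": opening from 0.0 (shut) to 1.0 (fully open); "grasp_force": force on a finger pad.
Only numpy, scipy, OpenCV 4.12 (cv2) and the standard library are available. Lean on these libraries where they do the work, as an engineer would, in place of code of your own. Each camera call takes 0.05 s, during which the arm holds its last target. There are 200 camera calls.

## Task

Put away the four things left lying loose on the studio table: the flat brush, the palette knife and the two paint jars each go into the tray that already holds one of their kind. Set everything down gently, not dropped, on the tray floor: jars upright, the brush and the knife lying flat lengthwise in the tray beside the one already there, never on top of it, with bristles or blade pointing the same way as on that one. Do not disturb the brush, knife and jar already in the trays.

Things in the scene. Friction and masses are not known exactly. Their poses are not given: they have to be found in the camera images.
- brush: The loose brush, on the table. Flat brush lying flat, 170 mm long, 12 thick: wooden handle 115 long, 22 wide near the ferrule; metal ferrule 40 wide and dark bristles, together 55 long. Origin: underside, where handle meets ferrule; x to the bristles (tips at +55, handle end -115), z up. 0.06 kg, centre of mass x = -17; grip across the handle near x = -22.
- knife: The loose palette knife, on the table. Palette knife lying flat, 182 mm long: steel blade 65 long, 22 wide, 2 thick, round end; thin neck; brown wooden handle 95 long, 16 wide, 15 high. Origin: underside, root of the blade; x to the blade's end (+65; handle -22 to -117), z up. 0.05 kg, centre of mass x = -35; grip across the handle near x = -42.
- jar_a: A loose jar, on the table. Round paint jar, black screw lid, diameter 48 mm, height 58 mm, about 0.12 kg, standing. Origin: centre of its underside; z up.
- jar_b: The other loose jar, on the table, the same as jar_a. Round paint jar, black screw lid, diameter 48 mm, height 58 mm, about 0.12 kg, standing. Origin: centre of its underside; z up.
- brush_tray: Tray with a brush in it. Plywood, fixed, outside 215 mm long (x) x 140 wide (y) x 30 high, walls and floor 5 thick, open on top. The 3 trays are alike, known by their contents, places shuffled. Origin: centre of underside, z up; x the way the stored brush's bristles point. That brush lies along the -y wall; the +y side is free.
- knife_tray: Tray with a palette knife in it. Plywood, fixed, outside 215 mm long (x) x 140 wide (y) x 30 high, walls and floor 5 thick, open on top. The 3 trays are alike, known by their contents, places shuffled. Origin: centre of underside, z up; x the way the stored knife's blade points. That knife lies along the +y wall; the -y side is free.
- jar_tray: Tray with a jar in it. Plywood, fixed, outside 215 mm long (x) x 140 wide (y) x 30 high, walls and floor 5 thick, open on top. The 3 trays are alike, known by their contents, places shuffled. Origin: centre of underside, z up; x along its length. The stored jar stands near the -x end; two more fit in a row along x towards +x.
- stored_brush: The brush already in the brush tray, of the same make as the loose one (same origin and axes); to be left as it lies.
- stored_knife: The palette knife already in the knife tray, of the same make as the loose one (same origin and axes); to be left as it lies.
- stored_jar: The jar already in the jar tray, the same as the loose ones; to be left as it stands. (Not part of the job, beyond the ends of the rows and clear of them: a bottle 150 mm high and a roll of tape on the robot's left, a pot of upright brushes 300 mm high on its right.)
Things that resemble listed ones, but are neither listed nor needed, are in the scene too. Leave any blue look-alike of the brush alone. What is shaped like the jar_a but purple is not meant.

How it is judged:
By the outcome, as a careful person would: the job done as asked, in the order asked, and still so for the second after the job is handed in, with the robot touching nothing.
It also fails if it takes over 102 s, if anything falls off the work surface, if the arm or the gripper's body presses on something with over 40 N, if the wrist force passes 120 N, or if a joint passes its speed limit or range.

## Working session

There is one attempt and no reset: what is moved stays moved. The work goes in short steps, each a Python script; the robot and the scene stay as the last script left them, time stands still between calls to the robot, and variables do not carry over. Pictures are saved under pics/ and viewed, at most 14 in all, crops included, and the job is handed in when it is done.

```bash
mkdir -p pics; ls; cat > h.py <<'E'
import numpy as np, cv2
from rig import *
def save(n,im): cv2.imwrite('pics/'+n+'.png',im[:,:,::-1])
E
python3 - <<'E'
from h import *
for n in ["scene","side"]:
    im,d=get_image(n); save(n+'0',im); np.savez(n+'0.npz',im=im,d=d); c=get_calibration(n); print(n,{k:np.round(v,3).tolist() for k,v in c.items()}, (d>0).mean())
    print('campos',-np.array(c['R']).T@np.array(c['t']))
print(sense()); print(get_calibration('wrist'))
E
```

```text
pics
scene {'fx': 462.707, 'fy': 462.707, 'cx': 312.676, 'cy': 197.72, 'R': [[-0.528, 0.849, -0.006], [0.47, 0.285, -0.835], [-0.708, -0.444, -0.55]], 't': [0.285, -0.162, 1.357]} 0.9960625
campos [1.18656254 0.4064699  0.61239039]
side {'fx': 520.163, 'fy': 520.163, 'cx': 321.617, 'cy': 198.705, 'R': [[0.985, -0.169, -0.018], [-0.143, -0.769, -0.623], [0.091, 0.617, -0.782]], 't': [-0.468, 0.052, 1.113]} 0.995859375
campos [ 0.36702345 -0.72546474  0.8944641 ]
{'time': 0.1, 'joint_pos': array([ 1.21381442,  0.5370755 , -0.00444065,  1.53879362,  0.00263128,
        1.06729686, -0.07121297]), 'qvel': array([ 8.64627187e-04, -1.88667111e-03, -2.04518961e-03, -2.24808989e-03,
        3.87551195e-04, -7.90106089e-04, -6.80313474e-05]), 'tau': array([ 1.91459258e-03, -5.72084427e+01,  9.93653722e-01, -2.52231985e+01,
       -5.61783509e-02,  1.34686750e-02,  2.99073542e-05]), 'eef_pos': array([ 0.18615293, -0.62212724,  0.20362886]), 'eef_rot': array([-3.14003126e+00,  1.42258601e-04,  2.90857660e-01]), 'wrist_force': array([-0.0636607 , -0.47538072,  0.43037423]), 'wrist_torque': array([ 0.04410218,  0.01722088, -0.02348106]), 'grasp_force': 0.0, 'opening': 1.002018354942443}
{'fx': 323.6621419909405, 'fy': 323.6621419909405, 'cx': 323.98929652418434, 'cy': 201.18483903930627, 'hand_eye': array([[-6.14799802e-05, -9.60260586e-01, -2.79105003e-01,
         7.17425936e-02],
       [ 9.99999986e-01, -1.03324250e-04,  1.35211569e-04,
         3.18516104e-05],
       [-1.58676655e-04, -2.79104991e-01,  9.60260579e-01,
        -1.80168541e-01],
       [ 0.00000000e+00,  0.00000000e+00,  0.00000000e+00,
         1.00000000e+00]])}
```

View pics/scene0.png

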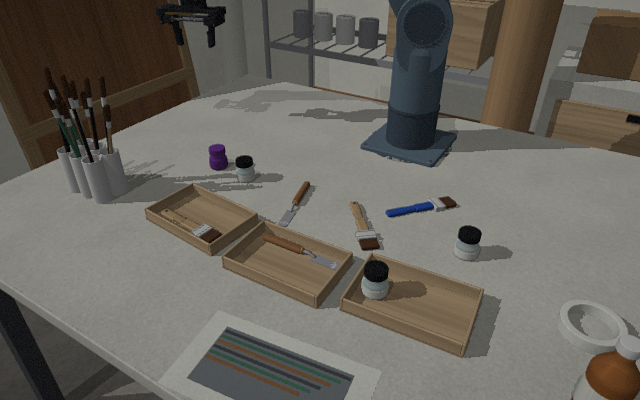

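View pics/side0.png

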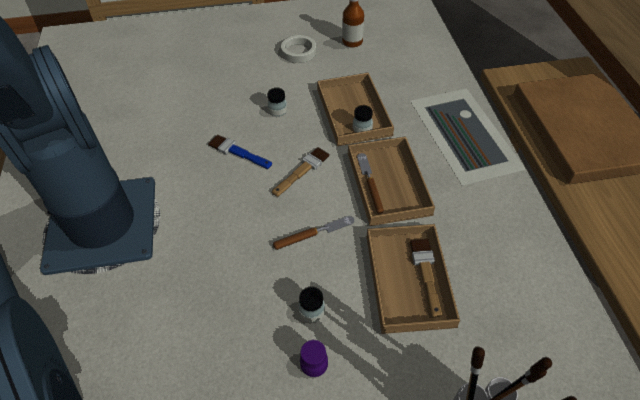

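Candidates (scene / side pixel):
- **Brush:** wooden (362,225)/(302,172). The blue one (420,207)/(240,152) is a decoy, and the wooden one in the tray (190,225)/(425,275) is stored.
- **Knife:** loose (297,203)/(313,233). Stored at (300,250)/(370,183).
- **Jars:** loose (467,243)/(277,101) and (245,168)/(312,303). Purple (218,157)/(313,358) is a decoy. Stored at (375,280)/(363,119).
- **Trays (side):** jar (355,108), knife (390,180), brush (412,278).

Next I'll get rough positions and take overview shots with the wrist camera.

```bash
cat >> h.py <<'E'
def cam(n,s=None):
    """returns fx,fy,cx,cy, Rcw (cam->world), camera centre"""
    c=get_calibration(n); K=(c['fx'],c['fy'],c['cx'],c['cy'])
    if n!='wrist':
        R=np.array(c['R']).T; return K,R,-R@np.array(c['t'])
    from scipy.spatial.transform import Rotation as Ro
    T=Ro.from_euler('xyz',s['eef_rot']).as_matrix(); H=c['hand_eye']
    return K,T@H[:3,:3],T@H[:3,3]+s['eef_pos']
def ray(C,uv):
    K,R,o=C; uv=np.atleast_2d(uv).astype(float)
    d=np.c_[(uv[:,0]-K[2])/K[0],(uv[:,1]-K[3])/K[1],np.ones(len(uv))]@R.T
    return o,d
def plane(C,uv,z):
    o,d=ray(C,uv); return o+d*((z-o[2])/d[:,2])[:,None]
def tri(C1,a,C2,b):
    A=np.zeros((3,3));v=np.zeros(3)
    for C,p in((C1,a),(C2,b)):
        o,d=ray(C,p); d=d[0]/np.linalg.norm(d[0]); P=np.eye(3)-np.outer(d,d); A+=P; v+=P@o
    return np.linalg.solve(A,v)
def snap(name):
    s=sense(); im,d=get_image('wrist'); np.savez(name+'.npz',im=im,d=d,p=s['eef_pos'],r=s['eef_rot']); save(name,im)
    return im,d,cam('wrist',s)
def load(name):
    f=np.load(name+'.npz'); return f['im'],f['d'],cam('wrist',dict(eef_pos=f['p'],eef_rot=f['r']))
E
python3 - <<'E'
from h import *
C1,C2=cam('scene'),cam('side')
for n,a,b in [('brush',(362,225),(302,172)),('knife',(297,203),(313,233)),('jarL',(468,234),(277,94)),('jarR',(244,160),(312,296)),('purple',(217,150),(314,350)),('stjar',(376,268),(363,113))]:
    print(n,tri(C1,a,C2,b).round(3),plane(C2,[b],0.01).round(3))
for n,cs in dict(jt=[(317,82),(373,75),(392,130),(340,143)],kt=[(347,148),(407,137),(434,210),(375,222)],bt=[(368,230),(435,224),(458,322),(378,330)]).items(): print(n,plane(C2,cs,0.03).round(3).tolist())
for p in [(.45,0,.35),(.45,0,.4),(.5,-.1,.4),(.5,-.1,.35),(.55,-.05,.35)]:
    print(p,inverse_kinematics(p,[np.pi,0,0]))
E
```

```text
brush [0.439 0.064 0.003] [[0.439 0.057 0.01 ]]
knife [ 0.438 -0.107  0.001] [[ 0.437 -0.114  0.01 ]]
jarL [0.414 0.284 0.052] [[0.415 0.336 0.01 ]]
jarR [ 0.411 -0.281  0.055] [[ 0.412 -0.257  0.01 ]]
purple [ 0.399 -0.38   0.052] [[ 0.399 -0.362  0.01 ]]
stjar [0.605 0.173 0.057] [[0.618 0.223 0.01 ]]
jt [[0.521, 0.34, 0.03], [0.67, 0.34, 0.03], [0.667, 0.131, 0.03], [0.538, 0.112, 0.03]]
kt [[0.551, 0.093, 0.03], [0.695, 0.102, 0.03], [0.693, -0.116, 0.03], [0.565, -0.124, 0.03]]
bt [[0.546, -0.141, 0.03], [0.684, -0.151, 0.03], [0.659, -0.364, 0.03], [0.516, -0.354, 0.03]]
(0.45, 0, 0.35) [ 0.48875996  0.08782928 -0.62220349  1.81326425  0.0537684   1.25732081
 -1.71900681]
(0.45, 0, 0.4) [ 0.52918744  0.06059495 -0.65303872  1.72333932  0.03755655  1.37024234
 -1.70124642]
(0.5, -0.1, 0.4) [ 0.45980047  0.16477734 -0.40475136  1.60529402  0.06577285  1.38501663
 -1.52300003]
(0.5, -0.1, 0.35) [ 0.44229264  0.18839057 -0.3868901   1.69294637  0.07394533  1.2746523
 -1.53081173]
(0.55, -0.05, 0.35) [ 0.36276751  0.27799903 -0.44351664  1.58999486  0.12248144  1.30124927
 -1.66932781]
```

```bash
python3 - <<'E'
from h import *
for n,p in [('w1',(.55,-.14,.36)),('w2',(.55,.12,.36))]:
    move_to(p,[np.pi,0,0]); pause(.2); im,d,C=snap(n); print(sense()['time'],sense()['joint_pos'].round(2))
E
```

```text
2.5833 [ 0.41  0.29 -0.3   1.54  0.09  1.33 -1.48]
3.85 [ 0.05  0.29 -0.44  1.55  0.13  1.33 -1.98]
```

View pics/w1.png

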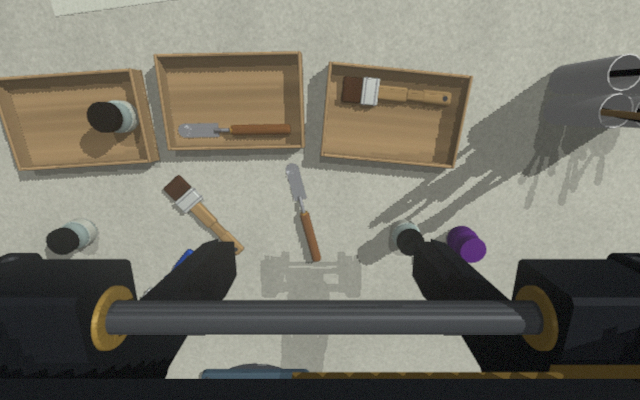

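View pics/w2.png

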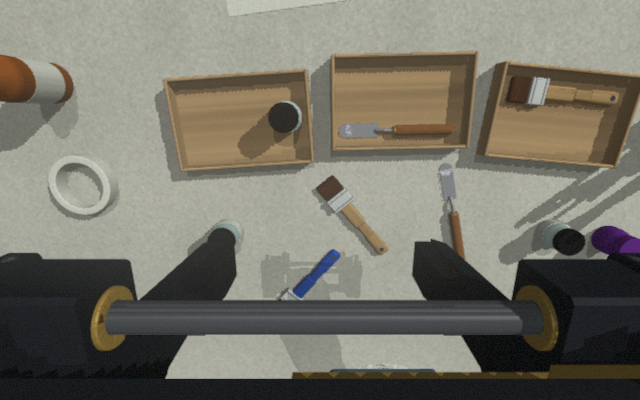

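The trays, brush, knife and jars are clear in both views. In w2 the loose brush is at (352,213), with bristles at (330,188). In w1 the loose knife is at (303,212), with its blade up at (294,180). In w1 the right jar is at (407,238), next to the purple one at (467,243). In w2 the left jar is at (228,233), partly behind a finger. Next I'll measure these.

```bash
cat > m.py <<'E'
from h import *
def cloud(C,d):
    v,u=np.indices(d.shape); K,R,o=C
    P=np.stack([(u-K[2])/K[0]*d,(v-K[3])/K[1]*d,d],-1)@R.T+o; P[d<=0]=np.nan; return P
def rect(pts):
    (c,(a,b),t)=cv2.minAreaRect((pts*1000).astype(np.float32)); B=cv2.boxPoints((c,(a,b),t))
    e=max(B[1]-B[0],B[2]-B[1],key=np.linalg.norm); e=e*np.sign(e[1]); 
    return np.r_[c,a,b,np.degrees(np.arctan2(e[1],e[0]))].round(1)
def inbox(P,b): return (P[...,0]>b[0])&(P[...,0]<b[1])&(P[...,1]>b[2])&(P[...,1]<b[3])
def comp(m,minA=30):
    m=cv2.morphologyEx(m.astype(np.uint8),cv2.MORPH_OPEN,np.ones((2,2)))
    n,l,s,c=cv2.connectedComponentsWithStats(m); return l==1+np.argmax(s[1:,4]) if n>1 else m>0
E
python3 - <<'E'
from m import *
for n in ['w1','w2']:
    im,d,C=load(n); P=cloud(C,d); hsv=cv2.cvtColor(im,cv2.COLOR_RGB2HSV); H,S,V=[hsv[...,i].astype(int) for i in range(3)]
    tab=inbox(P,(.47,.5,-.3,.3)); print(n,'table z',np.nanmedian(P[tab][:,2]).round(4),np.nanstd(P[tab][:,2]).round(4))
    for t,b in dict(jt=(.49,.72,.105,.36),kt=(.52,.72,-.13,.11),bt=(.5,.72,-.39,-.13)).items():
        q=inbox(P,b)&(P[...,2]>.02)&(P[...,2]<.036)&(S>70)
        if t=='kt': pass
        z=P[q][:,2]; q=comp(q); print(t,q.sum(),rect(P[q][:,:2]),'rim z',np.percentile(P[q][:,2],[50,90]).round(4))
        f=inbox(P,(b[0]+.08,b[1]-.08,b[2]+.1,b[3]-.1))&(P[...,2]<.012); print('  floor',np.nanmedian(P[f][:,2]).round(4))
    for t,b in dict(L=(.37,.46,.23,.33),R=(.37,.46,-.33,-.23),S=(.56,.65,.12,.22)).items():
        q=inbox(P,b)&(P[...,2]>.05)&(P[...,2]<.07)&(V<70); 
        if q.sum()<20: print(t,q.sum()); continue
        q=comp(q); r=cv2.minEnclosingCircle((P[q][:,:2]*1000).astype(np.float32)); print('jar',t,q.sum(),np.round(r[0],1),round(r[1],1),np.median(P[q][:,2]).round(4))
    for t,b in dict(brush=(.38,.51,.0,.12),knife=(.37,.53,-.16,-.06)).items():
        q=inbox(P,b)&(P[...,2]<.03)&(S>85)&((H<25)|(H>170)); q=comp(q)
        xy=P[q][:,:2]*1000; r=rect(P[q][:,:2]); print(t,q.sum(),r,'z',np.percentile(P[q][:,2],[10,50,90]).round(4), 'HSV',np.median(hsv[q],0))
E
```

```text
w1 table z 0.0002 0.0032
jt 2083 [530.6 254.2 241.2   0.   95.9] rim z [nan nan]
  floor 0.0049
kt 1871 [624.1  -2.  142.9 212.9  92. ] rim z [nan nan]
  floor 0.005
bt 1718 [ 605.2 -255.1  226.2  143.2   84.2] rim z [nan nan]
  floor 0.005
jar L 560 [394.6 303.1] 46.5 nan
jar R 425 [ 474.4 -252.3] 108.0 nan
jar S 827 [599.7 185.4] 33.1 nan
brush 589 [492.5   1.8 107.2 211.4 150.8] z [nan nan nan] HSV [ 18. 101. 151.]
knife 345 [ 406.8 -115.8   82.4   11.6   14.6] z [nan nan nan] HSV [ 14. 119. 126.]
w2 table z 0.0002 0.0031
jt 913 [580.8 240.5 219.5 144.4  84.6] rim z [nan nan]
  floor 0.005
kt 1509 [622.5 -10.5 144.7 225.4  93.3] rim z [nan nan]
  floor 0.0051
bt 2229 [ 667.4 -277.3   27.1  258.8   77. ] rim z [nan nan]
  floor 0.0051
jar L 231 [488.6 232.7] 99.8 nan
jar R 581 [ 395.1 -306.6] 52.1 nan
jar S 704 [603.9 178.7] 25.1 nan
brush 566 [415.5  45.6 109.5  19.2  39.8] z [nan nan nan] HSV [ 18. 100. 149.]
knife 353 [ 401.2 -113.6   90.9   16.2   24. ] z [nan nan nan] HSV [ 14. 125. 115.]
```

```bash
sed -i '/MORPH_OPEN/d; s/n,l,s,c=cv2.connectedComponentsWithStats(m)/n,l,s,c=cv2.connectedComponentsWithStats(m.astype(np.uint8))/' m.py
cat >> m.py <<'E'
def view(n):
    im,d,C=load(n); P=cloud(C,d); hsv=cv2.cvtColor(im,cv2.COLOR_RGB2HSV); return im,d,C,P,hsv,[hsv[...,i].astype(int) for i in range(3)]
def trimrect(X,lo=1):
    """robust oriented box: angle from PCA, extents by percentiles (mm)"""
    X=X*1000; r=rect(X/1000); t=np.radians(r[4]); 
    for _ in range(3):
        e=np.array([np.cos(t),np.sin(t)]); f=np.array([-e[1],e[0]]); a,b=X@e,X@f
        al,ah=np.percentile(a,[lo,100-lo]); bl,bh=np.percentile(b,[lo,100-lo])
        k=(a>al-2)&(a<ah+2)&(b>bl-2)&(b<bh+2); X=X[k]
    return r,(e*(al+ah)/2+f*(bl+bh)/2).round(1),(ah-al).round(1),(bh-bl).round(1)
E
python3 - <<'E'
from m import *
for n in ['w1','w2']:
    im,d,C,P,hsv,(H,S,V)=view(n); print(n)
    for t,b in dict(jt=(.49,.72,.105,.36),kt=(.52,.72,-.13,.11),bt=(.5,.72,-.39,-.13)).items():
        q=comp(inbox(P,b)&(P[...,2]>.024)&(P[...,2]<.036)&(S>60)); print(t,q.sum(),*trimrect(P[q][:,:2]),'rim z',np.median(P[q][:,2]).round(4))
    for t,b in dict(L=(.37,.46,.23,.33),R=(.37,.46,-.33,-.23),S=(.56,.65,.12,.22)).items():
        q=inbox(P,b)&(P[...,2]>.05)&(P[...,2]<.066); 
        if q.sum()<20: print(t,q.sum()); continue
        q=comp(q); r=cv2.minEnclosingCircle((P[q][:,:2]*1000).astype(np.float32)); print('jar',t,q.sum(),np.round(r[0],1),round(r[1],1),np.median(P[q][:,2]).round(4))
    for t,b in dict(brush=(.36,.51,.0,.12),knife=(.35,.53,-.16,-.06)).items():
        q=comp(inbox(P,b)&(P[...,2]<.03)&(S>70)&((H<25)|(H>170))&(V>40)); print(t,q.sum(),*trimrect(P[q][:,:2]),'z',np.percentile(P[q][:,2],[10,50,90]).round(4), 'HSV',np.median(hsv[q],0))
E
```

```text
w1
jt 1727 [600.8 245.5 139.9 216.1  93.5] [600.9 245.2] 213.5 138.9 rim z 0.0293
kt 1726 [ 6.285e+02 -2.000e-01  1.397e+02  2.143e+02  9.100e+01] [ 6.284e+02 -6.000e-01] 213.2 138.9 rim z 0.0295
bt 1617 [ 607.  -247.4  214.5  139.6   84.6] [ 607.  -247.2] 213.1 138.8 rim z 0.0296
jar L 605 [412.  286.8] 22.7 0.0577
jar R 447 [ 410.4 -279.6] 21.5 0.0579
jar S 872 [608.4 177.6] 22.3 0.0626
brush 636 [416.9  45.9 111.9  19.3  39.6] [417.   45.9] 109.9 18.0 z [0.0071 0.0114 0.013 ] HSV [ 18. 100. 151.]
knife 419 [ 400.9 -116.9   95.7   13.4   13.9] [ 403.5 -116.2] 89.8 13.3 z [0.0104 0.0144 0.0159] HSV [ 14. 118. 123.]
w2
jt 1611 [600.8 246.1 139.7 214.   93.5] [600.9 245.8] 213.0 139.0 rim z 0.0295
kt 1726 [ 6.283e+02 -1.000e-01  1.397e+02  2.150e+02  9.100e+01] [6.284e+02 3.000e-01] 213.5 139.0 rim z 0.0295
bt 1877 [ 607.  -247.   217.1  139.8   84.7] [ 607. -246.] 214.2 138.7 rim z 0.0294
jar L 240 [417.6 286. ] 20.8 0.0576
jar R 597 [ 409.5 -280. ] 22.5 0.0578
jar S 732 [608.2 177.7] 21.5 0.0629
brush 651 [416.4  46.8 112.5  19.9  39.6] [417.3  47.5] 108.2 19.1 z [0.0091 0.0117 0.0131] HSV [ 18. 100. 149.]
knife 409 [ 402.9 -117.1   92.7   20.6   14.1] [ 406.6 -116.1] 84.3 19.4 z [0.0111 0.0144 0.0161] HSV [ 14. 123. 110.]
```

```bash
python3 - <<'E'
from m import *
im,d,C,P,hsv,(H,S,V)=view('w1'); im2,d2,C2,P2,hsv2,(H2,S2,V2)=view('w2')
save('crop',cv2.resize(np.hstack([im[150:270,150:340],im2[150:270,210:400],]),None,fx=2,fy=2,interpolation=cv2.INTER_CUBIC))
for n,(P_,H_,S_,V_) in dict(w1=(P,H,S,V),w2=(P2,H2,S2,V2)).items():
    for t,b in dict(bristle=(.44,.54,.05,.16),stbristle=(.56,.69,-.25,-.14)).items():
        q=comp(inbox(P_,b)&(V_<85)&(P_[...,2]<.025)&(P_[...,2]>.006)); print(n,t,q.sum(),(P_[q].mean(0)*1000).round(1))
    for t,b in dict(blade=(.44,.54,-.14,-.06)).items():
        q=comp(inbox(P_,b)&(S_>0)&(P_[...,2]<.02)&(V_<130)&(P_[...,2]>.0)); print(n,t,q.sum(),(P_[q].mean(0)*1000).round(1))
    q=(H_>100)&(H_<130)&(S_>120)&(V_>60)&inbox(P_,(.3,.5,.0,.25)); print('blue',q.sum(),(np.array([P_[q].min(0),P_[q].max(0)])*1000).round()) if q.any() else 0
    for t,c,a,b in [('bt',(.607,-.2467),84.6,.08),('kt',(.6284,0),91,.08)]:
        e=np.array([np.cos(np.radians(a)),np.sin(np.radians(a))]); f=np.array([-e[1],e[0]]); X=P_[...,:2]-c; x,y=X@e,X@f
        q=(abs(x)<.095)&(abs(y)<.06)&(P_[...,2]>.0115)&(P_[...,2]<.03); print(n,t,'stored tray-xy',np.percentile(x[q],[1,99]).round(3),np.percentile(y[q],[1,50,99]).round(3))
print('tips',plane(C2,[(325,184),(383,250)],.008).round(4).tolist(),plane(C,[(291,166),(315,260)],.005).round(4).tolist())
E
```

```text
w1 bristle 315 [490.4 108.5  10.4]
w1 stbristle 508 [ 646.5 -183.    15.1]
w1 blade 78 [455.2 -98.7   7.2]
blue 78 [[344.  97.   4.]
 [376. 129.  14.]]
w1 bt stored tray-xy [-0.083  0.081] [-0.053 -0.034 -0.015]
w1 kt stored tray-xy [-0.084  0.031] [0.034 0.041 0.049]
w2 bristle 362 [491.1 109.9  10.3]
w2 stbristle 593 [ 646.4 -181.9   14.7]
w2 blade 156 [458.5 -96.9   6.2]
blue 488 [[300.  91.   1.]
 [378. 170.  15.]]
w2 bt stored tray-xy [-0.082  0.082] [-0.053 -0.034 -0.015]
w2 kt stored tray-xy [-0.082  0.031] [0.034 0.041 0.049]
tips [[0.4978, 0.1164, 0.008], [0.3762, 0.0127, 0.008]] [[0.5272, -0.0857, 0.005], [0.3547, -0.1242, 0.005]]
```

View pics/crop.png

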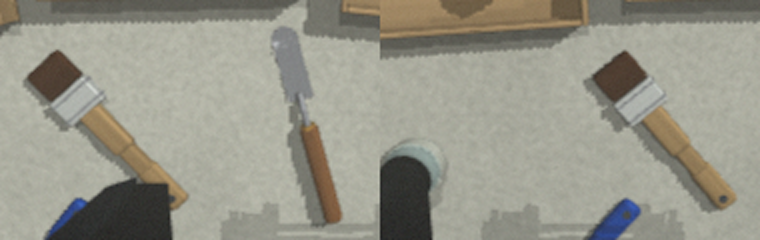

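The crop shows the natural-wood brush with dark bristles (handle ending by the blue decoy) and the loose knife with its blade away from the robot. Both choices match the description, so I'll start with the brush.

```bash
cat >> h.py <<'E'
TR=dict(bt=((.607,-.2467),84.6),kt=((.6284,0.),91.),jt=((.6009,.2457),93.5))
def tp(t,x,y):
    c,a=TR[t]; a=np.radians(a); return np.array(c)+[x*np.cos(a)-y*np.sin(a),x*np.sin(a)+y*np.cos(a)],TR[t][1]
def log(m):
    s=sense(); print(m,'t',round(s['time'],1),'p',s['eef_pos'].round(4),'op mm',round(s['opening']*88,1),'gf',round(s['grasp_force'],1),'F',s['wrist_force'].round(1))
def pick(xy,yaw,z,op,h=.14):
    command_gripper(op/88)
    R=[np.pi,0,np.radians(yaw)]
    move_to([*xy,h],R); move_l([*xy,z+.02],speed=.15); 
    print('stop',move_l([*xy,z],speed=.05,force_limit=8)); log('down')
    command_gripper(0.0); log('shut'); move_l([*xy,h],speed=.15); log('up')
def place(xy,yaw,z,op,h=.14):
    R=[np.pi,0,np.radians(yaw)]
    move_to([*xy,h],R); pause(.1); move_l([*xy,z+.015],speed=.12); pause(.2); log('above')
    print('stop',move_l([*xy,z-.003],speed=.02,force_limit=3)); log('set')
    command_gripper(op/88); log('open'); pause(.1); move_l([*xy,h],speed=.12)
E
python3 - <<'E'
from h import *
pick((.444,.0693),40,.004,45)
xy,a=tp('bt',.008,.028); place(xy,a,.009,36)
snap('w3')
E
```

```text
stop False
down t 7.1 p [0.4438 0.0693 0.0038] op mm 45.1 gf 0.0 F [0.2 0.1 0.8]
shut t 7.8 p [0.444  0.0693 0.004 ] op mm 0.1 gf 0.0 F [-0.5  0.1  0.2]
up t 8.9 p [0.4433 0.0691 0.1393] op mm 0.5 gf 0.0 F [-0.1 -0.4 -0.2]
above t 11.6 p [ 0.5803 -0.2363  0.0247] op mm 0.1 gf 0.0 F [ 0.2 -0.1  1. ]
stop False
set t 12.6 p [ 0.58   -0.2361  0.0061] op mm 0.3 gf 0.0 F [ 1.1 -0.4  0.3]
open t 13.3 p [ 0.5799 -0.2361  0.006 ] op mm 35.9 gf 0.0 F [-1.   0.1  0.2]
```

View pics/w3.png

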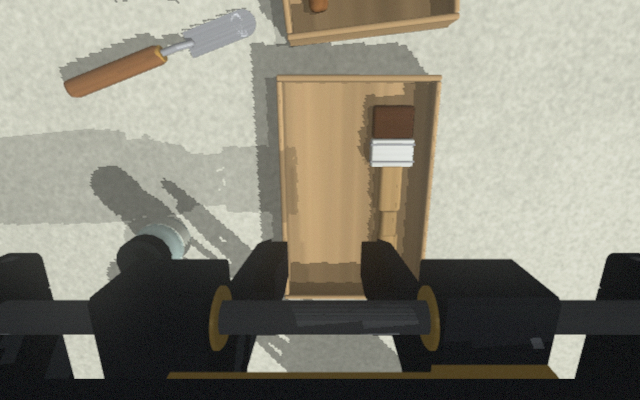

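The fingers shut empty, so the grasp missed. The wrist view shows only the stored brush in the tray, undisturbed. I'll look at where the loose brush is now.

```bash
sed -i "s/command_gripper(0.0); log('shut');/command_gripper(0.0); log('shut'); assert sense()['opening']*88>5,'empty';/" h.py
python3 - <<'E'
from m import *
move_to((.55,.06,.30),[np.pi,0,0]); pause(.2); snap('w4')
im,d,C,P,hsv,(H,S,V)=view('w4')
q=comp(inbox(P,(.36,.51,.0,.12))&(P[...,2]<.03)&(S>70)&((H<25)|(H>170))&(V>40)); print(q.sum(),*trimrect(P[q][:,:2]),np.percentile(P[q][:,2],[10,50,90]).round(4))
log('')
E
```

```text
809 [415.4  45.3 115.5  19.4  40. ] [417.2  46.7] 108.8 18.7 [0.0091 0.0117 0.0129]
 t 16.6 p [0.55   0.0595 0.2997] op mm 36.1 gf 0.0 F [-0.7  0.1  0.3]
```

View pics/w4.png

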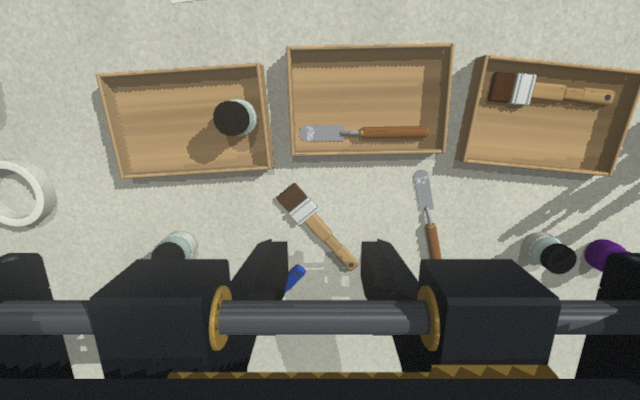

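The brush hasn't moved, so the fingers must have closed above it. I'll go down again and check from the fixed cameras.

```bash
python3 - <<'E'
from h import *
xy=(.444,.0693)
command_gripper(45/88); move_to([*xy,.14],[np.pi,0,np.radians(40)]); move_l([*xy,.004],speed=.12,force_limit=8); pause(.2); log('')
ims=[]
for n,(u,v) in dict(scene=(362,225),side=(302,172)).items():
    im,d=get_image(n); ims.append(cv2.resize(im[v-75:v+65,u-65:u+65],None,fx=3,fy=3,interpolation=cv2.INTER_CUBIC))
save('down',np.hstack(ims))
E
```

```text
t 19.2 p [0.4444 0.0693 0.0045] op mm 44.8 gf 0.0 F [0.1 0.  0.5]
```

View pics/down.png

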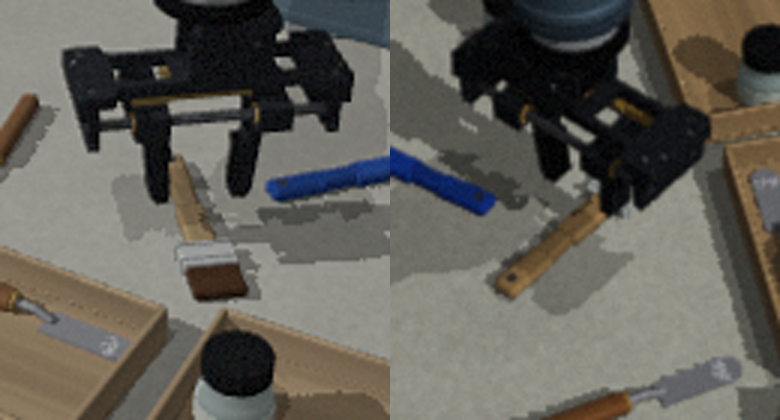

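The fingers straddle the handle, but their shadows sit apart from the tips, so the tips look higher than the TCP reading. I'll triangulate the tips and test with a gentle touch on bare table.

```bash
python3 - <<'E'
from h import *
a,b=cam('scene'),cam('side')
print(tri(a,(376,214),b,(291,156)).round(4),tri(a,(351,217),b,(312,168)).round(4))
s=sense(); K,R,o=cam('wrist',s); print('op',s['opening'])
im,d=get_image('wrist'); v,u=np.indices(d.shape); P=np.stack([(u-K[2])/K[0]*d,(v-K[3])/K[1]*d,d],-1)@R.T+o
q=(d>.05)&(d<.2)&(v>180)&(v<300)&(abs(u-324)<110); print('lowest finger pts',np.percentile(P[q][:,2],[0,2,10]).round(4))
log('b')
xy=[.444,.0693]; print(move_l([*xy,-.012],speed=.03,force_limit=6)); log('touch')
E
```

```text
[0.4208 0.089  0.0319] [0.4607 0.0469 0.0312]
op 0.5104746287908706
lowest finger pts [-0.0024 -0.0011 -0.0005]
b t 19.3 p [0.4442 0.0693 0.0042] op mm 44.9 gf 0.0 F [ 0.7  0.  -0.8]
False
touch t 20.0 p [ 0.444   0.0694 -0.0121] op mm 45.0 gf 0.0 F [-1.1 -0.   0.7]
```

The real fingertips are about 25 mm above the reported TCP. I'll keep going down under a force guard to find the table contact.

```bash
python3 - <<'E'
from h import *
xy=[.444,.0693]
try: print(move_l([*xy,-.04],speed=.02,force_limit=5)); 
except MotionError as e: print(e)
log('touch')
E
```

```text
True
touch t 21.0 p [ 0.4439  0.0693 -0.0339] op mm 45.1 gf 3.9 F [-1.2  0.1  8.2]
```

```bash
python3 - <<'E'
from h import *
xy=[.444,.0693]
move_l([*xy,-.028],speed=.05); log('a')
command_gripper(28/88); log('28'); 
command_gripper(0.); log('shut')
E
```

```text
a t 21.3 p [ 0.4443  0.0693 -0.0278] op mm 44.9 gf 0.0 F [-0.4 -0.2 -0.5]
28 t 21.7 p [ 0.4439  0.0693 -0.0281] op mm 27.9 gf 0.0 F [ 0.3  0.5 -0.3]
shut t 22.0 p [ 0.444   0.0693 -0.028 ] op mm 21.3 gf 30.0 F [-0.2 -0.2 -0.2]
```

The brush is gripped at 21.3 mm, with the fingertips about 34 mm above the reported TCP. I'll lift and place it with that correction.

```bash
python3 - <<'E'
from h import *
move_l([.444,.0693,.12],speed=.12); log('up')
xy,a=tp('bt',.008,.028); place(xy,a,-.023,36,h=.12)
im,d,C=snap('w5')
a,_=get_image('side'); save('v5',np.hstack([cv2.resize(im[40:270,200:500],(480,368)),cv2.resize(a[200:350,330:460],(319,368))]))
E
```

```text
up t 23.4 p [0.4435 0.0692 0.1194] op mm 22.1 gf 30.0 F [-0.3  0.2 -0.3]
above t 26.2 p [ 0.5803 -0.2363 -0.0074] op mm 21.4 gf 30.0 F [0.2 0.7 0. ]
stop True
set t 26.9 p [ 0.5796 -0.236  -0.023 ] op mm 21.1 gf 30.0 F [-0.7 -0.8  5.1]
open t 27.3 p [ 0.5788 -0.2358 -0.0237] op mm 35.8 gf 0.0 F [0.7 0.7 0.4]
```

View pics/v5.png

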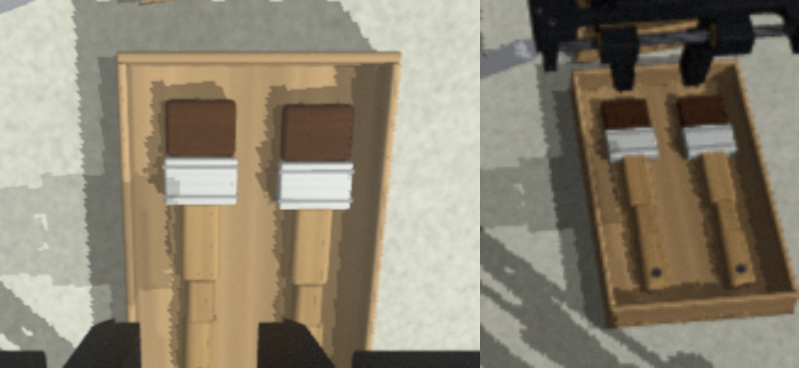

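Both brushes now lie side by side, flat and pointing the same way (bristles at crop (200,128) and (317,132)). The knife is next.

```bash
python3 - <<'E'
from h import *
pick((.427,-.1095),13.3,-.028,40,h=.12)
xy,a=tp('kt',-.016,-.025); place(xy,a,-.023,30,h=.12)
im,d,C=snap('w6')
a,_=get_image('side'); save('v6',np.hstack([cv2.resize(im[20:270,200:500],(480,400)),cv2.resize(a[120:240,330:450],(319,400))]))
E
```

```text
stop False
down t 31.8 p [ 0.4268 -0.1094 -0.0282] op mm 39.9 gf 0.0 F [ 1.2  0.7 -0.8]
shut t 32.3 p [ 0.4271 -0.1095 -0.0279] op mm 15.4 gf 30.0 F [0.5 0.4 1.7]
up t 33.5 p [ 0.4264 -0.1094  0.1193] op mm 15.9 gf 30.0 F [ 0.7 -1.  -1.1]
above t 35.9 p [ 0.6541 -0.0156 -0.0073] op mm 15.7 gf 30.0 F [ 1.2 -0.7 -1.1]
stop True
set t 36.6 p [ 0.6535 -0.0156 -0.0228] op mm 15.1 gf 30.0 F [-0.1 -0.4  5.8]
open t 37.0 p [ 0.6525 -0.0157 -0.0236] op mm 30.0 gf 0.0 F [ 0.6 -0.2  0.7]
```

View pics/v6.png

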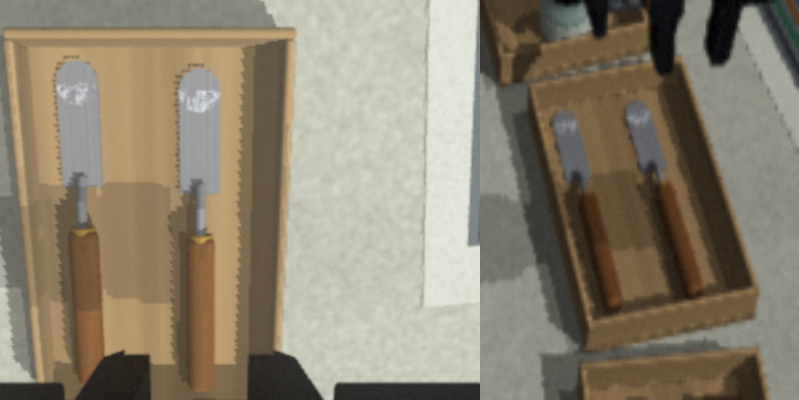

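Both knives are parallel with blades up (crop (77,120) and (200,125)). Now the jars, gripped by the lid region so the gripper body clears the tops.

```bash
python3 - <<'E'
from h import *
for p,x in [((.412,.2865),.066),((.410,-.280),-.001)]:
    pick(p,93.5,.002,70,h=.15)
    xy,a=tp('jt',x,-.002); place(xy,a,.007,64,h=.15)
move_to([.5,.05,.30],[np.pi,0,np.radians(93.5)]); pause(.2); log('end')
ims=[cv2.resize(get_image(n)[0],None,fx=.62,fy=.62,interpolation=cv2.INTER_AREA) for n in('scene','side')]; save('v7',np.hstack(ims))
a=get_image('side')[0][60:150,300:400]; b=get_image('scene')[0][230:360,330:490]; save('v8',np.hstack([cv2.resize(a,(390,351)),cv2.resize(b,(400,351))]))
E
```

```text
stop False
down t 42.3 p [0.4118 0.2865 0.0018] op mm 70.0 gf 0.0 F [-0.1 -0.7  0.1]
shut t 42.9 p [0.4122 0.2866 0.0021] op mm 42.4 gf 30.0 F [-0.9  0.8  1.3]
up t 44.0 p [0.4115 0.2859 0.1492] op mm 42.5 gf 30.0 F [-0.5  0.2 -0.7]
above t 46.3 p [0.5993 0.3119 0.0227] op mm 42.4 gf 30.0 F [ 0.7 -0.3 -0.8]
stop True
set t 47.0 p [0.5988 0.3116 0.0071] op mm 42.3 gf 30.0 F [-0.7 -0.5  4.3]
open t 47.5 p [0.598  0.3109 0.0061] op mm 63.7 gf 0.0 F [-0.4  0.2 -0. ]
stop False
down t 53.0 p [ 0.4099 -0.2798  0.0018] op mm 69.8 gf 0.0 F [-1.   0.6  0. ]
shut t 53.5 p [ 0.4101 -0.2801  0.0021] op mm 42.1 gf 30.0 F [-0.9  0.3  1.5]
up t 54.7 p [ 0.4093 -0.2797  0.1492] op mm 42.5 gf 30.0 F [ 0.1 -0.3 -1.2]
above t 58.2 p [0.6034 0.245  0.0227] op mm 42.5 gf 30.0 F [ 0.3 -0.3 -1.3]
stop True
set t 58.9 p [0.6028 0.2447 0.0072] op mm 42.4 gf 30.0 F [-0.5 -0.5  5.4]
open t 59.4 p [0.602  0.2442 0.0062] op mm 64.3 gf 0.0 F [1.8 0.5 0.5]
end t 62.1 p [0.5001 0.0509 0.2995] op mm 63.5 gf 0.0 F [ 0.5  0.3 -0.4]
```

View pics/v8.png

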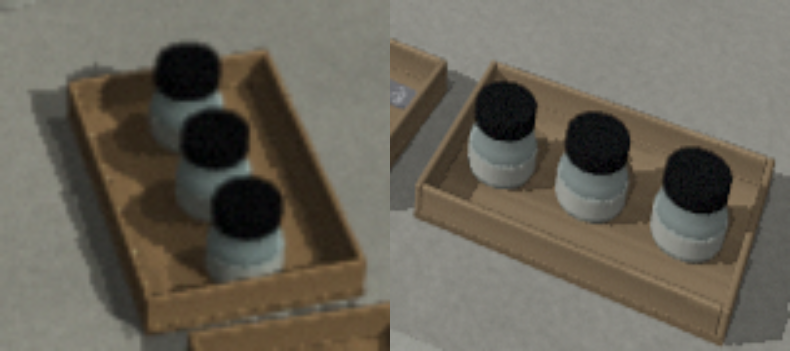

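View pics/v7.png

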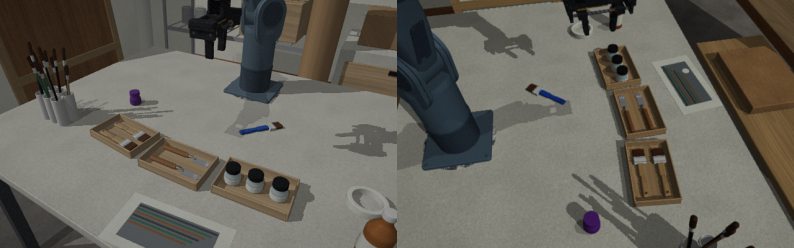

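All three jars stand upright in a row, the brushes and knives lie in their trays, and the blue brush and purple jar haven't moved.

```bash
python3 -c "
from rig import *
print(hand_in())"
```

```text
the job is handed in; nothing more can be done
None
```

The brush, the palette knife and both jars are in their trays, set down gently, and the job was handed in at about 62 s; the first brush grasp closed empty because the fingertips sit about 34 mm above the reported TCP, which I corrected before every later grasp.

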